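# Raise the staining hood's sash to its working-height mark

### The arm

A 6-joint arm with a two-finger parallel gripper is mounted at the origin on the work surface. World frame = base frame: x ahead of the robot, y to its left, z up, the work surface at z = 0. Lengths are in m, angles in rad, forces in N, time in s.
With the tool pointing down it reaches from about 0.225 to 0.875 m from the base axis. Payload 3.4 kg.
Tool frame: the origin (TCP) lies midway between the tips of the shut fingers; the grasp point (between the pads) lies 19 mm behind it; z points along the fingers, y is the line along which they close (so a half turn about z gives the same grasp; the last joint's range is limited). The gripper opens to 85 mm and grips with 20 to 120 N. Pads are 22 mm wide; open, the fingers measure 114 mm over their backs; the gripper's body (76 mm by 85 mm) begins 54 mm behind the grasp point. The pads swing forward as they close: fully open they stand 13 mm farther back than shut.
Start: joints at [1.062, 0.276, 1.505, -0, 1.361, -0.121], TCP at [0.217, 0.532, 0.206] pointing down, gripper open.
Joint ranges: [-2.89, 2.89], [-0.75, 2.08], [0.22, 2.7], [-1.18, 4.32], [0.11, 2.71], [-2.7, 2.7]. Speed limits (rad/s): [2.57, 2.57, 3.14, 3.14, 3.14, 3.14].

### API

Orientations are given as a 3x3 rotation matrix whose columns are the frame's x, y, z axes.
In Python, from station import bot gives the robot as it stands.
- The arm moves only by the shell command python3 -m jog 'ROWS' [FORCE]. ROWS is JSON, a list of rows, each an object with "twist": the turn, a rotation vector about the world's x, y, z in degrees, a list of three; "slide": the shift along the world's x, y, z in mm, a list of three; "claw": the finger opening in mm, from 0 to 85.4. A call has 1 to 12 rows; each row is the pose to reach, as a shift and turn from the pose commanded when the call began; what a row does not reach only later rows make up. A row lasts 1/10 s, in which the tool goes at most 50 mm and 8.59 degrees, less where a joint would pass 70% of its speed; a pose out of reach is approached as far as the arm can. A call with a gripper value outside its range is refused whole. The fingers move at their own pace and stop on an object; FORCE is the grip in N (left out, the last holds). Time passes only in rows, so rows that repeat a pose let the fingers close. It gives the time, the measured TCP pose, the force, the opening and the grip force at its end, in the units of the state.
- bot.get_state(): the state, without advancing time (a new reading comes with each control period).
- bot.capture(name): name is "scene" or "top"; returns a dict with "color" (420x560x3 uint8, red, green, blue), "fx", "fy", "cx", "cy" (pixels), "cam_to_world" (4x4, takes a point from camera to world coordinates). Camera axes: x right, y down, z forward; pixel columns grow to the right and rows downward; lengths in m; the calibration is good to about 2 mm. A picture is of the moment at which its call begins. There is no depth.
- bot.finish_job(): hands the job in; it is judged then, once.
Trained networks look in a picture, given as the dict that the camera call returned (one of the last four; its "shot" number tells which), for a name from the list of things; names that differ only in an ending like _2 or _b are one class to them, and where a whole thing is asked for, a point or a joint stands for the part that bears it (a point fixed in the world has none). Each returns a list of dicts, best first, with "p" (0 to 1); they miss things now and then, are a little off and sometimes report something else, mostly with a low value. They report only what shows in the picture. A call takes as long as a camera call.
- bot.recognise(picture, query): "centre" ([column, row] in pixels, amid what is visible of it).
- bot.trace(picture, query): "region" (420x560 bool, what is visible of it) and "centre" ([column, row] in pixels, amid what is visible of it).
The state is a dict: "clock": time; "joint_pos": joint angles; "joint_vel": joint speeds; "joint_efforts": joint torques, N m; "ee_pos": TCP position; "tool_rot": TCP orientation; "force": force on the tool from outside, world axes, zero at the start; "moment": the same for the moment, N m; "opening": opening from 0.0 (shut) to 1.0 (fully open); "grasp_force": force on a finger pad.
Only numpy, scipy, OpenCV 4.12 (cv2) and the standard library are available. Lean on these libraries where they do the work, as an engineer would, in place of code of your own. Each camera call takes 0.05 s, during which the arm holds its last target. There are 200 camera calls.

### The job

Get the staining hood ready for use: with your fingertips, push its sliding window gently up from beneath the middle of the lip along its bottom edge (off to one side it would rack) until the rounded nose of the lip is level with the tip of the black pointer on the left column, without pushing it past the pointer. Then take the hand away so that the window stays there by itself. Do not pinch or grip the lip, and leave the glassware and everything else where it stands.

Things in the scene. Friction and masses are not known exactly. Their poses are not given: they have to be found in the camera images.
- hood: staining hood, 600 wide, 300 deep, 610 high, clear walls on a white pan 22 thick, fixed. Origin on the bench, mid-width, in the sash plane; x points into the hood, y left, z up. Grey counterweight columns 50 wide stand at either side of the sash (centres y = +-275, front faces 10 before the sash plane). A steel sill reaches 45 before the sash plane, 30 high
- sash (a joint): height of the hood's sliding sash in m: 0 right down, 0.22 at its top stop; it moves straight up. It is counterweighted: it stays where it is left, and takes 2 to 5 N to push up (and as much down)
- lip (a point): middle of the lip's rounded nose, on the nose's axis; axes as the hood's. The lip is a level aluminium ledge on the sash's bottom edge, 470 long (y), standing out 54 towards the robot; its nose is a round bar, 12 diameter, axis 48 before the sash plane; the ledge's flat underside is 3 above the nose's lowest line. Nothing is in front of the sash above the lip. Nose starts 100 to 147 above the bench
- mark (a point): tip of the black cone pointer of the height marker, a black clamp (58 wide, 30 high, steel thumbscrew in front) fixed on the left column. The cone, 13 thick at its root, 20 long, lies level and points right; its tip is 8 beyond the left end of the lip, in line with the nose's path. The nose's axis belongs at the tip's height, 185 to 275 above the bench
- stain_tray: white plastic gel-staining tray, 170 x 220 x 40 high, open on top, standing on the hood's floor behind the sash; bystander; origin at the centre of its underside
- stock_jar: white round jar with a lid, 70 diameter, 110 high, on the hood's floor behind the sash; bystander; origin at the centre of its underside
- reagent_bottle: amber bottle with a black cap, 72 diameter, 170 high, on the bench in front of the hood's left half; bystander; origin at the centre of its underside
- beaker: clear glass beaker, 70 across the rim, 90 high, on the bench in front of the hood's right half; bystander; origin at the centre of its underside
- tip_box: grey and pale box of pipette tips, 85 x 125 x 70 high, on the bench left of the middle of the lip; bystander; origin at the centre of its underside
- tube_rack: low white tube rack, 75 x 165 x 43 high, on the bench in front and to the right; bystander; origin at the centre of its underside
- gel_comb: white plastic gel comb lying flat, 110 long along its y, 44 wide along its x, 10 high, on the bench right of the middle of the lip; bystander; origin near its centre on the underside

How it is judged:
On the way:
1. the sash is on its way up, at least 20 mm above where it started, with the fingers pushing at it (distance of lip from where it was at the start of the episode above 0.02 m and contact force between the fingers and sash above 0.3 N), for 0.1 s.
At the end, for the whole second after the job is handed in: the nose of the lip is level with the pointer's tip within 8 mm, the sash at rest by itself, and every loose thing within 30 mm of where it stood (z of lip in the frame of mark between -0.008 and 0.008 m and velocity of joint sash between -0.005 and 0.005 m/s and distance of each of stain_tray, stock_jar, reagent_bottle, beaker, tip_box, tube_rack, gel_comb from where it was at the start of the episode below 0.03 m); the robot touches nothing.
It fails at once if the sash is pushed more than 20 mm past the pointer (z of lip in the frame of mark above 0.02 m).
It fails at once if the sash is pinched or pushed roughly (more than 25 N between the fingers or arm and the sash) (contact force between any of the fingers, the arm and sash above 25 N).
It fails at once if the sash is pushed more than 80 mm to one side of the middle of its lip (contact force between the fingers and sash above 1 N and (y of the grasp point in the frame of lip above 0.08 m or y of the grasp point in the frame of lip below -0.08 m)).
It fails at once if a bystander is lifted, tipped or pushed more than 30 mm (distance of any of stain_tray, stock_jar, reagent_bottle, beaker, tip_box, tube_rack, gel_comb from where it was at the start of the episode above 0.03 m or angle between any of stain_tray, stock_jar, reagent_bottle, beaker, tip_box, tube_rack, gel_comb's own z axis and vertical above 0.35 rad).
It also fails if it takes over 35 s, if anything falls off the work surface, if the arm or the gripper's body presses on something with over 40 N, if the wrist force passes 120 N, or if a joint passes its speed limit or range.

## Working session

There is one attempt and no reset: what is moved stays moved. The work goes in short steps, Python scripts to look and compute and a shell command to move; the robot and the scene stay as the last step left them, time stands still between calls to the robot, and variables do not carry over. Pictures are saved under pics/ and viewed, at most 10 in all, crops included, and the job is handed in when it is done.

```bash
ls; mkdir -p pics; cat > h.py <<'E'
import numpy as np,cv2
from station import bot
def save(c,n): cv2.imwrite('pics/'+n,c['color'][:,:,::-1])
def ray(c,px):
    T=np.array(c['cam_to_world']);d=np.array([(px[0]-c['cx'])/c['fx'],(px[1]-c['cy'])/c['fy'],1.])
    return T[:3,3],T[:3,:3]@d
def onplane(c,px,ax,v):
    o,d=ray(c,px);return o+d*(v-o[ax])/d[ax]
def tri(a,pa,b,pb):
    o,d=ray(a,pa);p,e=ray(b,pb)
    s=np.linalg.lstsq(np.c_[d,-e],p-o,rcond=None)[0]
    x,y=o+d*s[0],p+e*s[1];return (x+y)/2,np.linalg.norm(x-y)
def proj(c,P):
    T=np.linalg.inv(np.array(c['cam_to_world']));q=T[:3,:3]@np.array(P)+T[:3,3]
    return [c['cx']+c['fx']*q[0]/q[2],c['cy']+c['fy']*q[1]/q[2]]
E
python3 - <<'E'
from h import *
np.set_printoptions(precision=3,suppress=True)
a=bot.capture('scene');b=bot.capture('top');save(a,'s1.png');save(b,'t1.png')
for c in(a,b): print(np.array(c['cam_to_world']),c['fx'],c['cx'],c['cy'])
for n in['hood','lip','mark','stain_tray','stock_jar','reagent_bottle','beaker','tip_box','tube_rack','gel_comb']:
    r=[bot.recognise(c,n)[:2] for c in(a,b)]
    print(n,[[(np.round(q['centre']),round(q['p'],2)) for q in x] for x in r], end=' ')
    if r[0] and r[1]: print(*tri(a,r[0][0]['centre'],b,r[1][0]['centre']))
    else: print()
E
```

```text
pics
[[ 0.275 -0.911  0.306  0.214]
 [-0.961 -0.263  0.081 -0.042]
 [ 0.007 -0.317 -0.948  1.17 ]
 [ 0.     0.     0.     1.   ]] 410.15389048269725 274.34652158380635 207.32616762173564
[[ 0.014 -0.996  0.083  0.431]
 [-1.    -0.014 -0.002  0.03 ]
 [ 0.003 -0.083 -0.997  1.434]
 [ 0.     0.     0.     1.   ]] 503.65339219181374 271.66425831420077 210.66387185176498
hood [[(array([346., 285.]), 0.65), (array([332., 104.]), 0.58)], [(array([292., 103.]), 0.82), (array([214., 246.]), 0.25)]] [-0.054  0.138  2.891] 0.1306546401533217
lip [[(array([292., 188.]), 0.94)], [(array([281., 195.]), 0.81)]] [0.568 0.008 0.256] 0.0021548598248574487
mark [[(array([181., 157.]), 0.67)], [(array([162., 192.]), 0.91), (array([278., 199.]), 0.61)]] [0.567 0.285 0.269] 0.004096630305756362
stain_tray [[], [(array([247., 173.]), 0.63)]] 
stock_jar [[(array([221., 236.]), 0.73)], [(array([339., 182.]), 0.72)]] [ 0.388 -0.013  0.913] 0.23801127640084102
reagent_bottle [[(array([185., 214.]), 0.92)], [(array([176., 237.]), 0.95), (array([309., 253.]), 0.58)]] [0.469 0.276 0.11 ] 0.00016867094603052561
beaker [[(array([345., 287.]), 0.92)], [(array([351., 259.]), 0.65)]] [ 0.418 -0.198  0.008] 0.0024076200938503776
tip_box [[(array([224., 236.]), 0.86), (array([182., 161.]), 0.75)], [(array([215., 245.]), 0.77)]] [0.454 0.175 0.042] 0.016569945164321392
tube_rack [[(array([316., 321.]), 0.86), (array([182., 160.]), 0.57)], [(array([332., 300.]), 0.84), (array([336., 182.]), 0.31)]] [ 0.304 -0.141  0.04 ] 0.0025716425744638275
gel_comb [[(array([306., 271.]), 0.71), (array([186., 217.]), 0.19)], [(array([303., 251.]), 0.93)]] [ 0.439 -0.074 -0.047] 0.01638875735134035
```

View pics/s1.png

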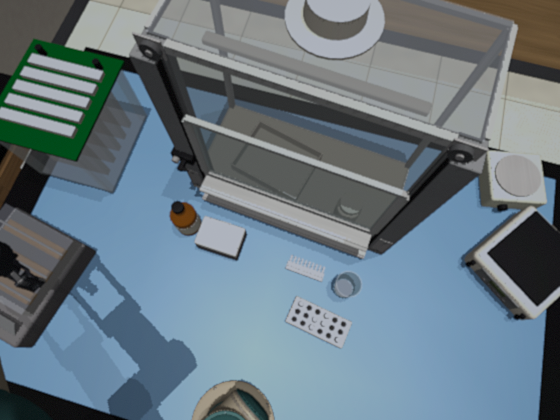

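View pics/t1.png

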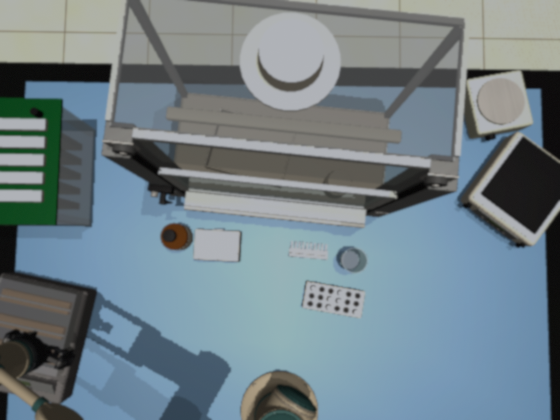

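The scene view shows the lip as a pale ledge from about (200,190) to (368,250). The marker is at about (182,158), the tip box and gel comb are in front, and the middle of the lip is free. I'll enlarge both views for exact pixels.

```bash
python3 - <<'E'
from h import *
a=cv2.imread('pics/s1.png');b=cv2.imread('pics/t1.png')
u=lambda i,x,y,w,h,k:cv2.resize(i[y:y+h,x:x+w],None,fx=k,fy=k,interpolation=cv2.INTER_CUBIC)
A=u(a,160,140,80,60,5); A2=u(a,335,220,80,60,5)
B=u(b,140,175,80,60,5); B2=u(b,320,185,80,60,5)
cv2.imwrite('pics/c1.png',np.vstack([np.hstack([A,A2]),np.hstack([B,B2])]))
E
```

```text
(no output)
```

View pics/c1.png

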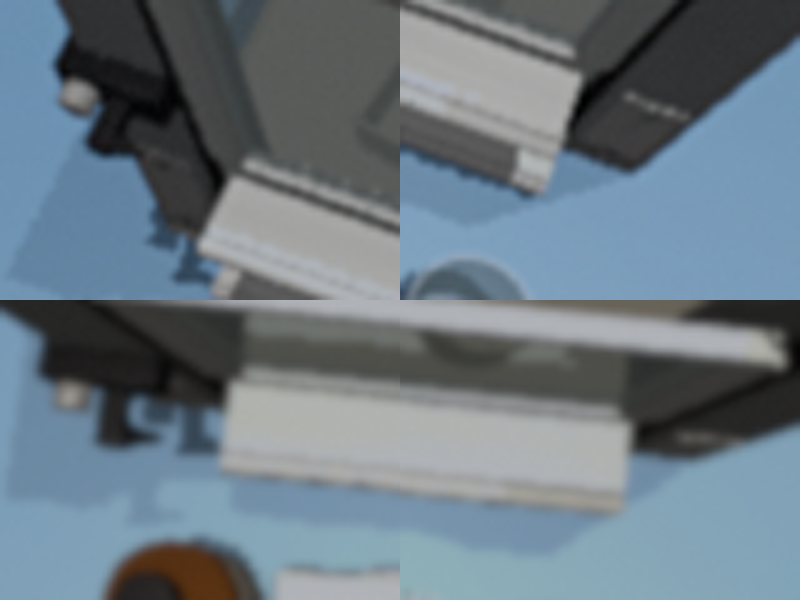

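```bash
python3 - <<'E'
from h import *
np.set_printoptions(precision=4,suppress=True)
a=bot.capture('scene');b=bot.capture('top')
f=lambda X,Y,ox,oy,cx,cy:[(X-ox+.5)/5-.5+cx,(Y-oy+.5)/5-.5+cy]
S=lambda X,Y:f(X,Y,0,0,160,140)
S2=lambda X,Y:f(X,Y,400,0,335,220)
T=lambda X,Y:f(X,Y,0,300,140,175)
T2=lambda X,Y:f(X,Y,400,300,320,185)
tip=tri(a,S(139,151),b,T(160,437));L=tri(a,S(198,249),b,T(221,470));R=tri(a,S2(563,152),b,T2(622,511))
bl=tri(a,S(246,157),b,T(244,372));br=tri(a,S2(578,52),b,T2(627,410))
for n,x in dict(tip=tip,L=L,R=R,bl=bl,br=br).items():print(n,x)
d=L[0]-R[0];print(np.linalg.norm(d),np.degrees(np.arctan2(-d[0],d[1])))
for n in['lip','mark','gel_comb','tip_box']:
  for c in(a,b):
    for q in bot.trace(c,n)[:1]:
      m=q['region'].astype(np.uint8);P=cv2.findNonZero(m)
      print(n,q['p'],m.sum(),cv2.boundingRect(P),cv2.boxPoints(cv2.minAreaRect(P)).round(1).tolist())
      if n in('gel_comb','tip_box'):
        print('   ',[onplane(c,p,2,.01 if n=='gel_comb' else .07)[:2] for p in cv2.boxPoints(cv2.minAreaRect(P))])
E
```

```text
tip (array([0.5471, 0.2665, 0.2461]), np.float64(0.0031029680000507756))
L (array([0.5422, 0.2558, 0.132 ]), np.float64(0.0005405484952416717))
R (array([ 0.5015, -0.2123,  0.1407]), np.float64(0.00373126962022035))
bl (array([0.5901, 0.2406, 0.1602]), np.float64(0.0003736606484635945))
br (array([ 0.5523, -0.21  ,  0.152 ]), np.float64(0.0019935462726189393))
0.4700105054642334 -4.967423787917506
lip 0.65 14282 (182, 115, 228, 137) [[160.60000610351562, 180.0], [184.10000610351562, 113.0], [410.6000061035156, 192.60000610351562], [387.1000061035156, 259.6000061035156]]
lip 0.86 7935 (158, 168, 239, 60) [[154.39999389648438, 206.0], [158.39999389648438, 166.6999969482422], [396.5, 191.3000030517578], [392.3999938964844, 230.60000610351562]]
mark 0.88 318 (172, 150, 23, 23) [[166.6999969482422, 166.89999389648438], [172.60000610351562, 149.1999969482422], [195.39999389648438, 156.8000030517578], [189.5, 174.5]]
mark 0.54 374 (147, 183, 27, 22) [[144.39999389648438, 201.60000610351562], [147.39999389648438, 182.39999389648438], [173.8000030517578, 186.5], [170.89999389648438, 205.69999
[... 471 characters left out ...]
rray([ 0.424 , -0.0212]), array([ 0.4647, -0.0247]), array([ 0.4555, -0.1363]), array([ 0.4149, -0.1326])]
tip_box 0.74 1573 (194, 216, 53, 45) [[192.3000030517578, 246.10000610351562], [203.10000610351562, 213.6999969482422], [248.6999969482422, 228.89999389648438], [237.89999389648438, 261.29998779296875]]
    [array([0.3994, 0.237 ]), array([0.4956, 0.2392]), array([0.4888, 0.1031]), array([0.3939, 0.1044])]
tip_box 0.65 152 (323, 178, 28, 9) [[322.70001220703125, 183.5], [323.3999938964844, 177.6999969482422], [350.3999938964844, 181.0], [349.6000061035156, 186.8000030517578]]
    [array([ 0.622 , -0.1108]), array([ 0.638 , -0.1127]), array([ 0.6298, -0.1865]), array([ 0.6138, -0.1845])]
```

The triangulated lip ends are 470 mm apart, as specified, with the hood yawed about -5°. The middle of the lip front is at about (0.522, 0.022, 0.136), and the pointer tip is at z ≈ 0.246. Next I move the hand to the centre, high up, and close it.

```bash
cat > st.py <<'E'
from h import *
np.set_printoptions(precision=4,suppress=True)
s=bot.get_state()
for k in('clock','joint_pos','ee_pos','tool_rot','force','opening'):print(k,np.array(s[k]).tolist() if k!='tool_rot' else np.array(s[k]).round(4).tolist())
import json;open('log.jsonl','a').write(json.dumps([np.array(s[k]).tolist() for k in('joint_pos','ee_pos','tool_rot')])+'\n')
E
python3 st.py
python3 -m jog '[{"twist":[0,0,0],"slide":[0,0,50],"claw":0},{"twist":[0,0,0],"slide":[5,-20,95],"claw":0},{"twist":[0,0,0],"slide":[15,-60,120],"claw":0},{"twist":[0,0,0],"slide":[25,-105,130],"claw":0},{"twist":[0,0,0],"slide":[35,-150,135],"claw":0},{"twist":[0,0,0],"slide":[45,-195,140],"claw":0},{"twist":[0,0,0],"slide":[55,-240,140],"claw":0},{"twist":[0,0,0],"slide":[65,-285,140],"claw":0},{"twist":[0,0,0],"slide":[75,-330,140],"claw":0},{"twist":[0,0,0],"slide":[85,-375,140],"claw":0},{"twist":[0,0,0],"slide":[95,-420,140],"claw":0},{"twist":[0,0,0],"slide":[105,-465,140],"claw":0}]' 20
python3 st.py
python3 -m jog '[{"twist":[-8,0,0],"slide":[0,0,0],"claw":0},{"twist":[-16,0,0],"slide":[0,0,0],"claw":0}]'
python3 st.py
```

```text
clock 1.6
joint_pos [1.061989836935805, 0.27592490479096343, 1.504916373579453, 1.8510053203806192e-05, 1.360692271615644, -0.12100210706797984]
ee_pos [0.2174553454818593, 0.532329702794345, 0.20630725795718954]
tool_rot [[-0.9257, 0.3782, 0.0], [0.3782, 0.9257, 0.0001], [0.0, 0.0001, -1.0]]
force [-0.3545200157303046, -0.5676542825922045, 0.5992574064415598]
opening 0.999444222497131
clock: 2.8
ee_pos: [0.3223, 0.0657, 0.3467]
tool_rot: [[-0.926, 0.378, 0.002], [0.378, 0.926, 0.0], [-0.002, 0.001, -1.0]]
force: [1.0, 0.1, 0.1]
opening: -0.002
grasp_force: 0.0
clock 2.8
joint_pos [-0.01180283177573237, -0.16603059208980692, 1.6452835695715817, 0.00018786009877757025, 1.6606271709045497, -1.1953092008658661]
ee_pos [0.3222530824525657, 0.06567404023005663, 0.3466892833305881]
tool_rot [[-0.9259, 0.3777, 0.0017], [0.3777, 0.9259, 0.0002], [-0.0015, 0.0008, -1.0]]
force [0.9618117800965025, 0.12212950966631128, 0.05140936523158992]
opening -0.0018270135274265707
clock: 3.0
ee_pos: [0.3248, 0.0587, 0.3476]
tool_rot: [[-0.915, 0.404, -0.003], [0.388, 0.878, -0.28], [-0.11, -0.257, -0.96]]
force: [0.4, 0.6, -0.4]
opening: -0.003
grasp_force: 0.0
clock 3.0
joint_pos [0.28439488690604664, -0.10092653118640828, 1.6276403480054746, -0.27307559797689385, 1.6946822617927664, -0.8935830122147049]
ee_pos [0.32481668945375736, 0.05865104291906166, 0.34755905749432364]
tool_rot [[-0.9149, 0.4036, -0.003], [0.3883, 0.8781, -0.2797], [-0.1103, -0.2571, -0.9601]]
force [0.3588870551629352, 0.6401395329509113, -0.40584762709050315]
opening -0.0028854862975420796
```

```bash
cat > fk.py <<'E'
import numpy as np,json
from scipy.optimize import least_squares
from scipy.spatial.transform import Rotation as Ro
def fk(q,p):
    a,h,L1,L2,e,d,t=p
    R1=Ro.from_euler('z',q[0]);R2=R1*Ro.from_euler('y',q[1]);R3=R1*Ro.from_euler('y',q[1]+q[2])
    R=R3*Ro.from_euler('zyz',[0,0,0])*Ro.from_euler('z',q[3])*Ro.from_euler('y',q[4])*Ro.from_euler('z',q[5])
    el=R1.apply([a,d,h])+R2.apply([0,0,L1]); w=el+R3.apply([e,0,L2])
    return w+R.apply([0,0,t]),R,w,el
D=[json.loads(l) for l in open('log.jsonl')]
def res(p): return np.concatenate([fk(q,p)[0]-np.array(x) for q,x,_ in D]+[0.01*(np.array(p)-P0)])
P0=np.array([0,.35,.4,.4,0,.07,.25])
P=least_squares(res,P0).x
E
python3 - <<'E'
from fk import *
np.set_printoptions(precision=4,suppress=True)
print(P,res(P)[:-7])
for q,x,R in D: print(fk(q,P)[1].as_matrix().T@np.array(R))
E
```

```text
[-0.0019  0.1088  0.5678  0.4209 -0.0298  0.0695  0.3901] [-0.0001 -0.0001  0.     -0.0001  0.0001  0.0001  0.0002 -0.0001 -0.0001]
[[ 0. -1. -0.]
 [ 1.  0.  0.]
 [-0. -0.  1.]]
[[ 0. -1. -0.]
 [ 1.  0. -0.]
 [ 0. -0.  1.]]
[[ 0. -1. -0.]
 [ 1.  0. -0.]
 [ 0. -0.  1.]]
```

```bash

python3 -m jog '[{"twist":[8,0,0],"slide":[0,10,0],"claw":0},{"twist":[16,0,0],"slide":[0,20,0],"claw":0},{"twist":[24,0,0],"slide":[0,30,0],"claw":0},{"twist":[32,0,0],"slide":[0,40,0],"claw":0},{"twist":[40,0,0],"slide":[0,50,0],"claw":0},{"twist":[48,0,0],"slide":[0,60,0],"claw":0}]'
python3 st.py
python3 -m jog '[{"twist":[8,0,0],"slide":[0,10,0],"claw":0},{"twist":[16,0,0],"slide":[0,20,0],"claw":0},{"twist":[24,0,0],"slide":[0,30,0],"claw":0},{"twist":[32,0,0],"slide":[0,40,0],"claw":0}]'
python3 st.py
python3 -c "
from fk import *
np.set_printoptions(precision=4,suppress=True)
print(P,res(P)[:-7])"
```

```text
clock: 3.6
ee_pos: [0.323, 0.1273, 0.3474]
tool_rot: [[-0.926, 0.377, 0.004], [0.321, 0.783, 0.533], [0.198, 0.495, -0.846]]
force: [-0.1, -0.5, -1.2]
opening: -0.0
grasp_force: 0.0
clock 3.6
joint_pos [-0.4561119217848531, -0.14880578089754323, 1.7726242304411894, 0.5110346778790336, 1.7579822208552296, -1.6043176592456607]
ee_pos [0.3229767582077114, 0.12732679992928303, 0.347416889128806]
tool_rot [[-0.9264, 0.3766, 0.004], [0.3206, 0.7828, 0.5333], [0.1977, 0.4953, -0.8459]]
force [-0.1348142881272454, -0.545687672331772, -1.170429526848441]
opening -9.333692568892187e-05
clock: 4.0
ee_pos: [0.3232, 0.1667, 0.3466]
tool_rot: [[-0.926, 0.377, 0.004], [0.167, 0.402, 0.9], [0.338, 0.834, -0.436]]
force: [1.1, -0.1, -1.0]
opening: -0.001
grasp_force: 0.0
clock 4.0
joint_pos [-0.7074829289601264, 0.03145129928545567, 2.024760494362624, 0.8072476033829907, 1.887776027340615, -1.9675218842688407]
ee_pos [0.3232025473179175, 0.16670440337672046, 0.3465822353939194]
tool_rot [[-0.9262, 0.377, 0.0036], [0.1672, 0.4023, 0.9001], [0.3378, 0.8343, -0.4357]]
force [1.0989611464664815, -0.14813377941116132, -1.0198536894656283]
opening -0.0013425110558543988
[-0.      0.1371  0.6292  0.4211  0.0602  0.0694  0.3895] [-0.     -0.0001  0.      0.     -0.      0.      0.     -0.      0.
  0.     -0.      0.      0.      0.     -0.    ]
```

```bash
cat > ik.py <<'E'
from fk import *
lo=np.array([-2.89,-.75,.22,-1.18,.11,-2.7]);hi=np.array([2.89,2.08,2.7,4.32,2.71,2.7])
C=Ro.from_matrix([[0,-1,0],[1,0,0],[0,0,1]])
def ik(x,R,seed):
    f=lambda q:np.concatenate([(fk(q,P)[0]-x)*5,(R.inv()*fk(q,P)[1]*C).as_rotvec()])
    r=least_squares(f,np.clip(seed,lo+.01,hi-.01),bounds=(lo,hi));return r.x,np.abs(r.fun).max()
def tool(az,th,flip):
    a,t=np.radians([az,th]);z=np.array([np.cos(a)*np.cos(t),np.sin(a)*np.cos(t),-np.sin(t)])
    y=np.array([-np.sin(a),np.cos(a),0])*flip;return Ro.from_matrix(np.c_[np.cross(y,z),y,z])
E
python3 - <<'E'
from ik import *
np.set_printoptions(precision=2,suppress=True)
seeds=[[j1,.2,2.3,j4,1.,j6] for j1 in(-.5,.5) for j4 in(0,1.6,3.1) for j6 in(-1.5,1.5)]
for th in(15,25,35):
  for az in(-45,-25,-5,15,35,50):
    for fl in(1,-1):
      best=None
      for s in seeds:
        q,e=ik([.545,.02,.08],tool(az,th,fl),s)
        if e<.003:
          m=np.min(np.r_[q-lo,hi-q])
          if best is None or m>best[0]: best=(m,q,ik([.545,.02,.225],tool(az,th,fl),q))
      if best: print(th,az,fl,best[1],round(best[0],2),best[2][0],round(best[2][1],4))
E
```

```text
15 -25 1 [0.46 0.86 2.67 4.   1.56 1.87] 0.03 [0.46 0.28 2.51 4.15 1.1  1.26] 0.0
15 -25 -1 [ 0.46  0.86  2.67  4.    1.56 -1.27] 0.03 [ 0.46  0.28  2.51  4.15  1.1  -1.88] 0.0
15 35 1 [-0.92  0.79  2.56  1.67  1.32  1.35] 0.14 [-0.92  0.31  2.43  1.5   1.31  1.99] 0.0
15 35 -1 [-0.92  0.79  2.56  1.67  1.32 -1.79] 0.14 [-0.92  0.31  2.43  1.5   1.31 -1.16] 0.0
15 50 1 [-0.9   0.73  2.32  1.35  1.33  1.66] 0.38 [-0.9   0.39  2.22  1.27  1.44  2.09] 0.0
15 50 -1 [-0.9   0.73  2.32  1.35  1.33 -1.48] 0.38 [-0.9   0.39  2.22  1.27  1.44 -1.05] 0.0
25 -25 1 [0.4  0.58 2.59 3.96 1.15 1.59] 0.11 [0.38 0.11 2.41 4.32 0.79 0.94] 0.0134
25 -25 -1 [ 0.4   0.58  2.59  3.96  1.15 -1.55] 0.11 [ 0.38  0.11  2.41  4.32  0.79 -2.2 ] 0.0134
25 35 1 [-0.84  0.56  2.51  1.65  1.13  1.65] 0.19 [-0.84  0.15  2.33  1.38  1.16  2.3 ] 0.0
25 35 -1 [-0.84  0.56  2.51  1.65  1.13 -1.49] 0.19 [-0.84  0.15  2.33  1.38  1.16 -0.84] 0.0
25 50 1 [-0.84  0.57  2.29  1.31  1.19  1.87] 0.41 [-0.84  0.26  2.15  1.17  1.34  2.31] 0.0
25 50 -1 [-0.84  0.57  2.29  1.31  1.19 -1.27] 0.41 [-0.84  0.26  2.15  1.17  1.34 -0.
[... 245 characters left out ...]
.1  -0.1   2.38  3.05  0.11  1.65] 0.0122
35 -5 -1 [-0.1   0.35  2.64  3.13  0.8  -1.57] 0.06 [-0.1  -0.1   2.38  3.05  0.11 -1.49] 0.0122
35 15 1 [-0.55  0.35  2.6   2.22  0.84  1.75] 0.1 [-0.55 -0.07  2.36  1.49  0.65  2.7 ] 0.0155
35 15 -1 [-0.55  0.35  2.6   2.22  0.84 -1.39] 0.1 [-0.55 -0.08  2.35  1.44  0.64 -0.38] 0.0
35 35 1 [-0.74  0.38  2.42  1.55  0.93  1.99] 0.28 [-0.74  0.06  2.21  1.19  1.04  2.62] 0.0
35 35 -1 [-0.74  0.38  2.42  1.55  0.93 -1.15] 0.28 [-0.74  0.06  2.21  1.19  1.04 -0.52] 0.0
35 50 1 [-0.75  0.44  2.24  1.22  1.06  2.11] 0.46 [-0.75  0.17  2.07  1.04  1.25  2.54] 0.0
35 50 -1 [-0.75  0.44  2.24  1.22  1.06 -1.03] 0.46 [-0.75  0.17  2.07  1.04  1.25 -0.6 ] 0.0
```

```bash
python3 - <<'E'
from ik import *
np.set_printoptions(precision=3,suppress=True)
q0=np.array(D[-1][0])
for az,th in((40,28),(45,30)):
  R=tool(az,th,-1);q=q0.copy();print(az,th)
  for w in([.40,.0,.30],[.46,-.03,.20],[.46,-.03,.075],[.50,.0,.075],[.548,.031,.075],[.548,.031,.24]):
    q,e=ik(w,R,q);print(w,q,round(e,4),'wrist',fk(q,P)[2],'elbow',fk(q,P)[3])
  Rc=Ro.from_matrix(D[-1][2]);rv=(R*Rc.inv()).as_rotvec(degrees=True);print(rv,np.linalg.norm(rv))
E
```

```text
40 28
[0.4, 0.0, 0.3] [-1.288 -0.112  2.258  0.942  1.614 -0.694] 0.0 wrist [ 0.137 -0.221  0.483] elbow [0.047 0.087 0.762]
[0.46, -0.03, 0.2] [-1.126  0.173  2.33   1.079  1.323 -0.933] 0.0 wrist [ 0.197 -0.251  0.383] elbow [ 0.109 -0.068  0.757]
[0.46, -0.03, 0.075] [-1.126  0.52   2.483  1.25   1.122 -1.421] 0.0 wrist [ 0.197 -0.251  0.258] elbow [ 0.197 -0.252  0.683]
[0.5, 0.0, 0.075] [-0.968  0.52   2.471  1.398  1.102 -1.402] 0.0 wrist [ 0.237 -0.221  0.258] elbow [ 0.234 -0.218  0.683]
[0.548, 0.031, 0.075] [-0.793  0.521  2.427  1.547  1.077 -1.352] 0.0 wrist [ 0.285 -0.19   0.258] elbow [ 0.269 -0.175  0.683]
[0.548, 0.031, 0.24] [-0.793  0.124  2.226  1.258  1.181 -0.697] 0.0 wrist [ 0.285 -0.19   0.423] elbow [ 0.104 -0.007  0.762]
[ 25.724  59.703 -75.416] 99.56775758644622
45 30
[0.4, 0.0, 0.3] [-1.219 -0.079  2.194  0.906  1.623 -0.681] 0.0 wrist [ 0.161 -0.239  0.495] elbow [0.048 0.07  0.764]
[0.46, -0.03, 0.2] [-1.082  0.185  2.256  1.014  1.35  -0.887] 0.0 wrist [ 0.221 -0.269  0.395] elbow [ 0.116 -0.07   0.756]
[0.46, -0.03, 0.075] [-1.082  0.489  2.403  1.152  1.135 -1.307] 0.0 wrist [ 0.221 -0.269  0.27 ] elbow [ 0.2   -0.228  0.693]
[0.5, 0.0, 0.075] [-0.937  0.491  2.39   1.281  1.105 -1.281] 0.0 wrist [ 0.261 -0.239  0.27 ] elbow [ 0.231 -0.198  0.692]
[0.548, 0.031, 0.075] [-0.778  0.498  2.347  1.41   1.07  -1.23 ] 0.0 wrist [ 0.309 -0.208  0.27 ] elbow [ 0.263 -0.161  0.69 ]
[0.548, 0.031, 0.24] [-0.778  0.146  2.152  1.168  1.227 -0.654] 0.0 wrist [ 0.309 -0.208  0.435] elbow [ 0.114 -0.015  0.76 ]
[ 20.954  60.447 -72.093] 96.38663818433011
```

```bash

python3 -m jog '[{"twist":[1.75,5,-6],"slide":[6,-14,-4],"claw":0},{"twist":[3.5,10,-12],"slide":[13,-28,-8],"claw":0},{"twist":[5.2,15.1,-18],"slide":[19,-42,-12],"claw":0},{"twist":[7,20.1,-24],"slide":[26,-56,-16],"claw":0},{"twist":[8.7,25.2,-30],"slide":[32,-70,-20],"claw":0},{"twist":[10.5,30.2,-36],"slide":[38,-84,-24],"claw":0},{"twist":[12.2,35.2,-42],"slide":[45,-97,-27],"claw":0},{"twist":[14,40.3,-48],"slide":[51,-111,-31],"claw":0},{"twist":[15.7,45.3,-54],"slide":[58,-125,-35],"claw":0},{"twist":[17.5,50.4,-60],"slide":[64,-139,-39],"claw":0},{"twist":[19.2,55.4,-66],"slide":[70,-153,-43],"claw":0},{"twist":[21,60.4,-72],"slide":[77,-167,-47],"claw":0}]'
python3 -m jog '[{"twist":[0,0,0],"slide":[0,0,0],"claw":0}]'
python3 st.py | sed -n 2p
```

```text
clock: 5.2
ee_pos: [0.3995, -0.0006, 0.2989]
tool_rot: [[0.357, 0.706, 0.612], [0.349, -0.708, 0.614], [0.867, -0.006, -0.499]]
force: [0.7, -0.3, 0.7]
opening: -0.008
grasp_force: 0.0
clock: 5.3
ee_pos: [0.3996, -0.0003, 0.2996]
tool_rot: [[0.351, 0.709, 0.612], [0.354, -0.705, 0.614], [0.867, 0.001, -0.498]]
force: [-0.0, -0.3, -0.4]
opening: -0.001
grasp_force: 0.0
joint_pos [-1.2207011227875282, -0.0754762610364944, 2.1943862732987043, 0.9048385667168214, 1.6247074665778247, -0.68630533815036]
```

```bash

python3 -m jog '[{"slide":[30,-8,-30],"twist":[0,0,0],"claw":0},{"slide":[60,-15,-65],"twist":[0,0,0],"claw":0},{"slide":[70,-15,-100],"twist":[0,0,0],"claw":0},{"slide":[70,-15,-135],"twist":[0,0,0],"claw":0},{"slide":[70,-15,-170],"twist":[0,0,0],"claw":0},{"slide":[70,-15,-200],"twist":[0,0,0],"claw":0},{"slide":[70,-15,-225],"twist":[0,0,0],"claw":0},{"slide":[70,-15,-225],"twist":[0,0,0],"claw":0}]'
python3 - <<'E'
from h import *
a=bot.capture('scene');b=bot.capture('top');save(a,'s2.png')
u=lambda i,x,y,w,h,k:cv2.resize(i[y:y+h,x:x+w,::-1],None,fx=k,fy=k,interpolation=cv2.INTER_CUBIC)
cv2.imwrite('pics/c2.png',np.hstack([u(a['color'],190,140,200,220,2),u(b['color'],180,150,200,220,2)]))
E
```

```text
clock: 6.1
ee_pos: [0.4691, -0.0142, 0.0723]
tool_rot: [[0.353, 0.711, 0.608], [0.348, -0.703, 0.62], [0.868, -0.007, -0.496]]
force: [0.3, 0.2, 0.2]
opening: 0.001
grasp_force: 0.0
```

View pics/c2.png

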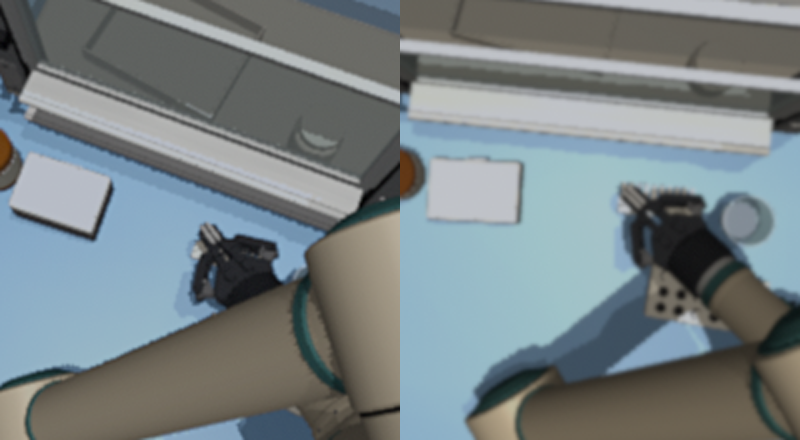

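```bash
python3 - <<'E'
from ik import *
from station import bot
np.set_printoptions(precision=3,suppress=True)
s=bot.get_state();q0=np.array(s['joint_pos']);Rc=Ro.from_matrix(np.array(s['tool_rot']))
for az,th in((20,33),(15,35),(15,38),(10,38),(10,42),(20,38)):
  R=tool(az,th,-1);q=q0.copy()
  rv=(R*Rc.inv()).as_rotvec(degrees=True);print(az,th,rv)
  M=9
  for w in([.47,0,.085],[.531,.021,.085],[.531,.021,.11],[.531,.021,.15],[.531,.021,.19],[.531,.021,.23],[.46,.01,.21]):
    q,e=ik(w,R,q);m=np.min(np.r_[q-lo,hi-q]);print('   ',q,round(e,4),round(m,2))
E
```

```text
20 33 [ -1.956   2.726 -25.278]
    [-0.945  0.347  2.7    1.767  0.957 -1.45 ] 0.0167 0.0
    [-0.676  0.376  2.622  2.028  0.926 -1.417] 0.0 0.08
    [-0.676  0.273  2.581  1.922  0.869 -1.248] 0.0 0.12
    [-0.676  0.133  2.511  1.74   0.814 -0.975] 0.0 0.19
    [-0.676  0.019  2.438  1.56   0.799 -0.716] 0.0 0.26
    [-0.676 -0.073  2.362  1.4    0.815 -0.485] 0.0 0.34
    [-0.974 -0.14   2.487  1.279  1.014 -0.619] 0.0 0.21
15 35 [ -2.858   4.569 -30.26 ]
    [-0.842  0.266  2.7    1.89   0.867 -1.352] 0.0271 0.0
    [-0.575  0.326  2.629  2.189  0.842 -1.384] 0.0 0.07
    [-0.575  0.223  2.584  2.068  0.764 -1.21 ] 0.0 0.12
    [-0.575  0.084  2.51   1.843  0.683 -0.911] 0.0 0.19
    [-0.575 -0.027  2.434  1.608  0.654 -0.612] 0.0 0.27
    [-0.575 -0.115  2.356  1.394  0.666 -0.343] 0.0 0.34
    [-0.871 -0.203  2.483  1.296  0.88  -0.47 ] 0.0 0.22
15 38 [ -4.382   7.193 -30.224]
    [-0.802  0.236  2.691  1.91   0.819 -1.312] 0.0 0.01
    [-0.535  0.263  2.576  2.116  0.72  -1.242] 0.0 0.12
    [-0.535  0.173  2.533  1.972  0.659 -1.055] 0.0 0.17
    [-0.535  0.051  2.46   1.71
[... 788 characters left out ...]
.114  2.484  2.004  0.463 -0.888] 0.0 0.22
    [-0.402  0.007  2.412  1.632  0.418 -0.478] 0.0 0.29
    [-0.402 -0.079  2.337  1.279  0.437 -0.09 ] 0.0 0.33
    [-0.402 -0.146  2.26   1.016  0.497  0.204] 0.0 0.39
    [-0.623 -0.255  2.388  1.072  0.651 -0.001] 0.0 0.31
20 38 [ -4.675   6.971 -25.233]
    [-0.861  0.244  2.647  1.728  0.843 -1.256] 0.0 0.05
    [-0.607  0.273  2.543  1.919  0.755 -1.18 ] 0.0 0.16
    [-0.607  0.189  2.502  1.787  0.72  -1.001] 0.0 0.2
    [-0.607  0.073  2.434  1.573  0.699 -0.72 ] 0.0 0.27
    [-0.607 -0.021  2.362  1.378  0.715 -0.464] 0.0 0.34
    [-0.607 -0.096  2.287  1.218  0.756 -0.248] 0.0 0.41
    [-0.867 -0.178  2.412  1.166  0.934 -0.405] 0.0 0.29
```

```bash

python3 -m jog '[{"twist":[-0.9,1.4,-6],"slide":[3,3,3],"claw":0},{"twist":[-1.8,2.9,-12],"slide":[7,6,6],"claw":0},{"twist":[-2.6,4.3,-18],"slide":[11,9,8],"claw":0},{"twist":[-3.5,5.7,-24],"slide":[15,12,10],"claw":0},{"twist":[-4.4,7.2,-30.2],"slide":[20,16,10],"claw":0},{"twist":[-4.4,7.2,-30.2],"slide":[30,22,10],"claw":0},{"twist":[-4.4,7.2,-30.2],"slide":[40,28,10],"claw":0},{"twist":[-4.4,7.2,-30.2],"slide":[50,34,10],"claw":0},{"twist":[-4.4,7.2,-30.2],"slide":[60,36,10],"claw":0},{"twist":[-4.4,7.2,-30.2],"slide":[60,36,10],"claw":0}]'
python3 - <<'E'
from h import *
a=bot.capture('scene');b=bot.capture('top')
u=lambda i,x,y,w,h,k:cv2.resize(i[y:y+h,x:x+w,::-1],None,fx=k,fy=k,interpolation=cv2.INTER_CUBIC)
cv2.imwrite('pics/c3.png',np.hstack([u(a['color'],230,160,130,150,3),u(b['color'],220,160,130,150,3)]))
E
```

```text
clock: 7.2
ee_pos: [0.5315, 0.0219, 0.0875]
tool_rot: [[0.59, 0.261, 0.764], [0.164, -0.965, 0.203], [0.791, 0.005, -0.612]]
force: [-0.5, -0.0, 0.9]
opening: 0.0
grasp_force: 0.0
```

View pics/c3.png

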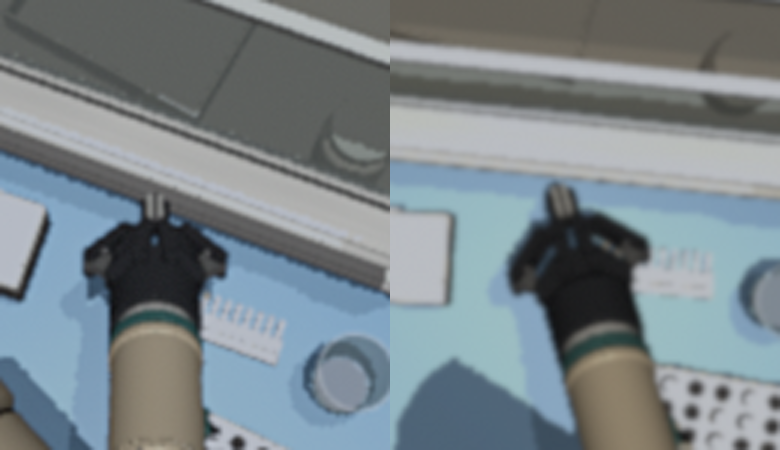

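```bash
python3 - <<'E'
from h import *
a=bot.capture('scene');b=bot.capture('top')
s=bot.get_state();t=np.array(s['ee_pos']);R=np.array(s['tool_rot'])
u=np.array([.9962,-.0868,0]);v=np.array([.0868,.9962,0]);nose=np.array([.5278,.0213,.136])
out=[]
for c,x0,y0 in((a,230,160),(b,220,160)):
    im=cv2.resize(c['color'][y0:y0+150,x0:x0+130,::-1],None,fx=3,fy=3,interpolation=cv2.INTER_CUBIC).copy()
    P=lambda p:tuple(int(round(k)) for k in ((np.array(proj(c,p))-[x0,y0]+.5)*3-.5))
    for p,col in((nose-.006*u,(0,0,255)),(nose+[0,0,.006],(0,160,0)),(nose+.003*u-[0,0,.103],(255,0,0))):
        for k in range(-8,9): cv2.circle(im,P(p+v*k*.02),1,col,-1)
    for k in(-.0145,.0145):
        for w in(.011,-.011): cv2.circle(im,P(t+R@[w,k,0]),2,(0,255,255),-1)
    out.append(im)
cv2.imwrite('pics/c4.png',np.hstack(out))
E
```

```text
(no output)
```

View pics/c4.png

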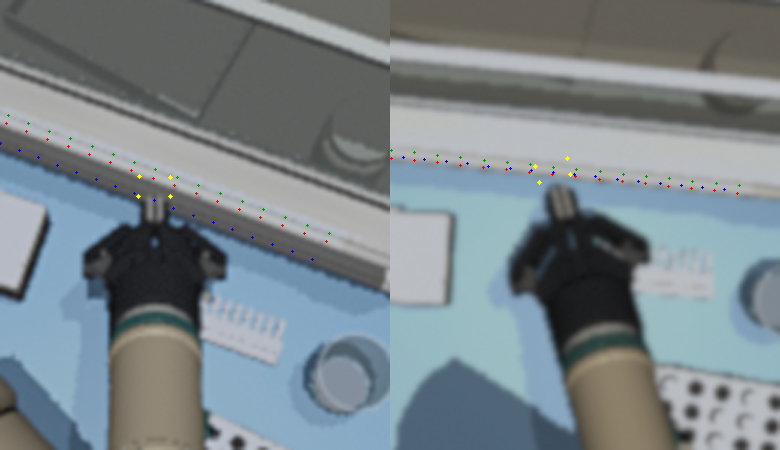

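The picture shows the fingertips at about (154,195) in the scene half, in front of the sill and about 10 mm short of the plotted TCP. The hand and knuckles are well clear of the lip. I'll go in 8 mm further and then rise slowly to contact.

```bash

python3 -m jog '[{"twist":[0,0,0],"slide":[4,0,5],"claw":0},{"twist":[0,0,0],"slide":[8,-1,10],"claw":0},{"twist":[0,0,0],"slide":[8,-1,14],"claw":0},{"twist":[0,0,0],"slide":[8,-1,17],"claw":0},{"twist":[0,0,0],"slide":[8,-1,20],"claw":0}]'
python3 -m jog '[{"twist":[0,0,0],"slide":[0,0,2],"claw":0},{"twist":[0,0,0],"slide":[0,0,4],"claw":0},{"twist":[0,0,0],"slide":[0,0,6],"claw":0}]'
python3 -m jog '[{"twist":[0,0,0],"slide":[0,0,2],"claw":0},{"twist":[0,0,0],"slide":[0,0,4],"claw":0},{"twist":[0,0,0],"slide":[0,0,6],"claw":0}]'
```

```text
clock: 7.9
ee_pos: [0.5361, 0.0203, 0.1034]
tool_rot: [[0.599, 0.258, 0.758], [0.16, -0.966, 0.202], [0.785, 0.0, -0.62]]
force: [-0.3, 0.1, -2.7]
opening: 0.003
grasp_force: 1.6
clock: 8.2
ee_pos: [0.5365, 0.0204, 0.1095]
tool_rot: [[0.598, 0.258, 0.759], [0.16, -0.966, 0.202], [0.785, 0.0, -0.619]]
force: [-3.9, -1.1, -3.6]
opening: 0.0
grasp_force: 2.6
clock: 8.5
ee_pos: [0.5366, 0.0204, 0.1156]
tool_rot: [[0.598, 0.258, 0.759], [0.16, -0.966, 0.202], [0.785, 0.001, -0.619]]
force: [-5.8, -2.0, -3.3]
opening: 0.001
grasp_force: 3.0
```

```bash

python3 -m jog '[{"twist":[0,0,0],"slide":[0,0,2],"claw":0},{"twist":[0,0,0],"slide":[0,0,5],"claw":0},{"twist":[0,0,0],"slide":[0,0,8],"claw":0},{"twist":[0,0,0],"slide":[0,0,11],"claw":0},{"twist":[0,0,0],"slide":[0,0,14],"claw":0},{"twist":[0,0,0],"slide":[0,0,17],"claw":0},{"twist":[0,0,0],"slide":[0,0,20],"claw":0}]'
python3 - <<'E'
from h import *
a=bot.capture('scene');b=bot.capture('top');save(a,'s3.png');save(b,'t3.png')
u=lambda i,x,y,w,h,k:cv2.resize(i[y:y+h,x:x+w,::-1],None,fx=k,fy=k,interpolation=cv2.INTER_CUBIC)
a=a['color'];b=b['color']
A=u(a,160,140,80,60,5); A2=u(a,335,200,80,60,5)
B=u(b,140,175,80,60,5); B2=u(b,320,185,80,60,5)
cv2.imwrite('pics/c5.png',np.vstack([np.hstack([A,A2]),np.hstack([B,B2])]))
E
```

```text
clock: 9.2
ee_pos: [0.5366, 0.0205, 0.1357]
tool_rot: [[0.598, 0.258, 0.759], [0.16, -0.966, 0.202], [0.785, 0.001, -0.619]]
force: [-5.2, -1.6, -3.7]
opening: 0.001
grasp_force: 3.0
```

View pics/c5.png

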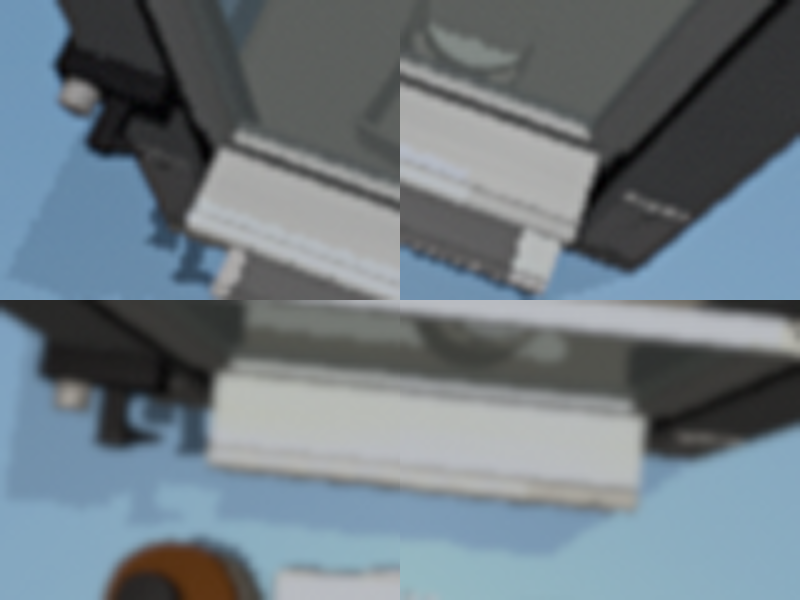

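```bash
cat > fit.py <<'E'
from h import *
from scipy.optimize import least_squares
np.set_printoptions(precision=4,suppress=True)
a=bot.capture('scene');b=bot.capture('top')
f=lambda X,Y,ox,oy,cx,cy:np.array([(X-ox+.5)/5-.5+cx,(Y-oy+.5)/5-.5+cy])
S=lambda X,Y:f(X,Y,0,0,160,140)
S2=lambda X,Y,o=220:f(X,Y,400,0,335,o)
T=lambda X,Y:f(X,Y,0,300,140,175)
T2=lambda X,Y:f(X,Y,400,300,320,185)
# (cam, pixel, kind, z-index)
O=[(a,S(198,249),'L',0),(a,S2(563,152),'R',0),(b,T(221,470),'L',0),(b,T2(622,511),'R',0),
   (a,S(186,225),'L',1),(a,S2(577,242,200),'R',1),(b,T(208,463),'L',1),(b,T2(637,507),'R',1),
   (a,S(139,151),'t',2),(b,T(160,437),'t',2)]
def pt(p,c,k,i):
    x,y,yaw=p[:3];u=np.array([np.cos(yaw),np.sin(yaw),0]);v=np.array([-u[1],u[0],0])
    q=np.array([x,y,p[3+i]])+v*{'L':.235,'R':-.235,'t':.243}[k]
    if k!='t':
        d=q-np.array(c['cam_to_world'])[:3,3];n=np.array([d[2],0,-(d@u)]);n/=np.hypot(n[0],n[2])
        q=q+.006*(n[0]*u+np.array([0,0,n[2]]))
    return q
def r(p): return np.concatenate([proj(c,pt(p,c,k,i))-px for c,px,k,i in O])
s=least_squares(r,[.528,.021,-.087,.136,.16,.246])
print(s.x);print(s.fun.reshape(-1,2).round(2))
E
python3 fit.py
```

```text
[ 0.5269  0.0209 -0.0829  0.1384  0.1723  0.2531]
[[-0.28 -0.1 ]
 [-0.88  0.2 ]
 [-0.41  0.52]
 [ 0.72  0.  ]
 [-0.05  0.05]
 [-0.69 -0.76]
 [-0.12  0.76]
 [ 0.25  0.11]
 [ 1.44 -0.84]
 [ 0.31  0.04]]
```

```bash

python3 -m jog '[{"twist":[0,0,0],"slide":[0,0,2],"claw":0},{"twist":[0,0,0],"slide":[0,0,5],"claw":0},{"twist":[0,0,0],"slide":[0,0,9],"claw":0},{"twist":[0,0,0],"slide":[0,0,13],"claw":0},{"twist":[0,0,0],"slide":[0,0,17],"claw":0},{"twist":[0,0,0],"slide":[0,0,21],"claw":0},{"twist":[0,0,0],"slide":[0,0,25],"claw":0},{"twist":[0,0,0],"slide":[0,0,29],"claw":0},{"twist":[0,0,0],"slide":[0,0,32],"claw":0}]'
python3 -m jog '[{"twist":[0,0,0],"slide":[0,0,2],"claw":0},{"twist":[0,0,0],"slide":[0,0,5],"claw":0},{"twist":[0,0,0],"slide":[0,0,9],"claw":0},{"twist":[0,0,0],"slide":[0,0,13],"claw":0},{"twist":[0,0,0],"slide":[0,0,17],"claw":0},{"twist":[0,0,0],"slide":[0,0,21],"claw":0},{"twist":[0,0,0],"slide":[0,0,25],"claw":0},{"twist":[0,0,0],"slide":[0,0,28],"claw":0},{"twist":[0,0,0],"slide":[0,0,30],"claw":0}]'
python3 - <<'E'
from h import *
a=bot.capture('scene');b=bot.capture('top');save(a,'s4.png');save(b,'t4.png')
u=lambda i,x,y,w,h,k:cv2.resize(i[y:y+h,x:x+w,::-1],None,fx=k,fy=k,interpolation=cv2.INTER_CUBIC)
a=a['color'];b=b['color']
cv2.imwrite('pics/c6.png',np.hstack([u(a,165,140,50,60,8),u(b,145,170,50,60,8)]))
E
```

```text
clock: 10.3
ee_pos: [0.5368, 0.0207, 0.1682]
tool_rot: [[0.597, 0.259, 0.759], [0.161, -0.966, 0.203], [0.786, 0.001, -0.618]]
force: [-5.3, -2.5, -3.7]
opening: 0.001
grasp_force: 3.1
clock: 11.2
ee_pos: [0.5367, 0.0208, 0.1982]
tool_rot: [[0.597, 0.259, 0.759], [0.161, -0.966, 0.203], [0.786, 0.001, -0.618]]
force: [-5.7, -2.4, -2.7]
opening: 0.002
grasp_force: 3.1
```

View pics/c6.png

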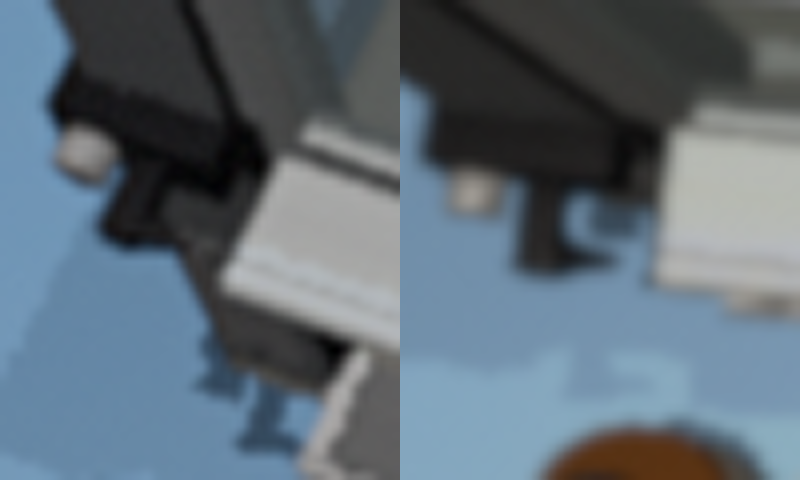

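```bash
python3 - <<'E'
import subprocess
exec(open('fit.py').read().split("print(s.x)")[0])
p=s.x
N=[bot.capture('scene') for _ in range(3)];M=[bot.capture('top') for _ in range(3)]
out=[]
for L,x0,y0 in((N,170,148),(M,152,185)):
    c=L[0];m=np.mean([k['color'][:,:,::-1].astype(float) for k in L],0)[y0:y0+27,x0:x0+36]
    m=np.clip((np.clip(m,0,180)/180)**.55*255,0,255).astype(np.uint8)
    im=cv2.resize(m,None,fx=11,fy=11,interpolation=cv2.INTER_CUBIC);im2=im.copy()
    x,y,yaw=p[:3];u=np.array([np.cos(yaw),np.sin(yaw),0]);v=np.array([-u[1],u[0],0])
    P=lambda q:tuple(int(round(k)) for k in ((np.array(proj(c,q))-[x0,y0]+.5)*11-.5))
    for z,col in((.240,(0,0,255)),(.247,(0,255,0)),(.254,(255,0,0))):
        b0=np.array([x,y,z])
        cv2.circle(im2,P(b0+v*.243),2,col,-1)
        for e in(-.0065,.0065): cv2.line(im2,P(b0+v*.243),P(b0+v*.263+u*e),col,1)
    # predicted nose end now
    b0=np.array([x,y,.2348]);cv2.line(im2,P(b0+v*.235-u*.006),P(b0+v*.2-u*.006),(0,255,255),1)
    out.append(np.hstack([im,im2]))
cv2.imwrite('pics/c7.png',np.vstack(out));print(out[0].shape)
E
```

```text
(297, 792, 3)
```

View pics/c7.png

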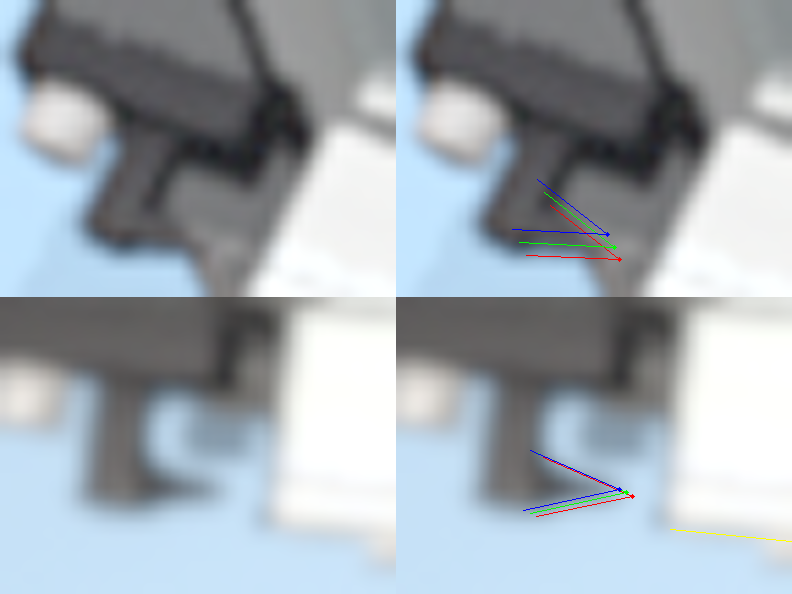

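```bash
python3 - <<'E'
exec(open('fit.py').read().split("s=least")[0])
from scipy.optimize import least_squares
tipA=np.array([188.0,169.4]);tipB=np.array([171.5,202.1])
x,y,yaw=.5269,.0209,-.085
def pp(c,k,z): return np.array(proj(c,pt([x,y,yaw,z],c,k,0)))
st=[(.1384,S(198,249),T(221,470),.096),(.1723,S(186,225),T(208,463),.0625),(.2348,np.array([192.3,175.2]),np.array([176.4,205.4]),0)]
for z0,La,Lb,rise in st:
    for c,t,L in((a,tipA,La),(b,tipB,Lb)):
        r=lambda d:pp(c,'t',z0+d[0])-pp(c,'L',z0)-(t-L)
        s=least_squares(r,[.02]);print(z0,'dz',s.x,'remaining',s.x[0]-rise,'res',s.fun,'px/m',((pp(c,'t',z0+.02)-pp(c,'t',z0))/.02))
E
```

```text
0.1384 dz [0.1156] remaining 0.019564489163898607 res [ 1.0685 -0.5022] px/m [ -64.9277 -138.154 ]
0.1384 dz [0.1196] remaining 0.023602884521066125 res [ 0.4206 -0.8098] px/m [-69.6758 -36.1835]
0.1723 dz [0.0804] remaining 0.017892166761358325 res [ 0.9341 -0.439 ] px/m [ -68.9123 -146.6325]
0.1723 dz [0.0818] remaining 0.019324947811985127 res [ 0.4532 -0.8727] px/m [-73.4719 -38.1548]
0.2348 dz [0.0173] remaining 0.017285963144435 res [ 0.8328 -0.3914] px/m [ -77.2866 -164.4515]
0.2348 dz [0.02] remaining 0.02004656539728573 res [ 0.1943 -0.3742] px/m [-81.3334 -42.2374]
```

```bash

python3 -m jog '[{"twist":[0,0,0],"slide":[0,0,2],"claw":0},{"twist":[0,0,0],"slide":[0,0,5],"claw":0},{"twist":[0,0,0],"slide":[0,0,8],"claw":0},{"twist":[0,0,0],"slide":[0,0,11],"claw":0},{"twist":[0,0,0],"slide":[0,0,13],"claw":0},{"twist":[0,0,0],"slide":[0,0,15],"claw":0},{"twist":[0,0,0],"slide":[0,0,16],"claw":0},{"twist":[0,0,0],"slide":[0,0,16],"claw":0}]'
python3 - <<'E'
from h import *
N=[bot.capture('scene') for _ in range(3)];M=[bot.capture('top') for _ in range(3)]
out=[]
for L,x0,y0 in((N,170,148),(M,152,185)):
    m=np.mean([k['color'][:,:,::-1].astype(float) for k in L],0)[y0:y0+36,x0:x0+36]
    m=np.clip((np.clip(m,0,200)/200)**.6*255,0,255).astype(np.uint8)
    out.append(cv2.resize(m,None,fx=11,fy=11,interpolation=cv2.INTER_CUBIC))
cv2.imwrite('pics/c8.png',np.hstack(out))
E
```

```text
clock: 12.6
ee_pos: [0.5369, 0.0211, 0.2145]
tool_rot: [[0.596, 0.26, 0.76], [0.161, -0.966, 0.204], [0.787, 0.001, -0.618]]
force: [-6.1, -2.3, -2.9]
opening: 0.004
grasp_force: 2.9
```

View pics/c8.png

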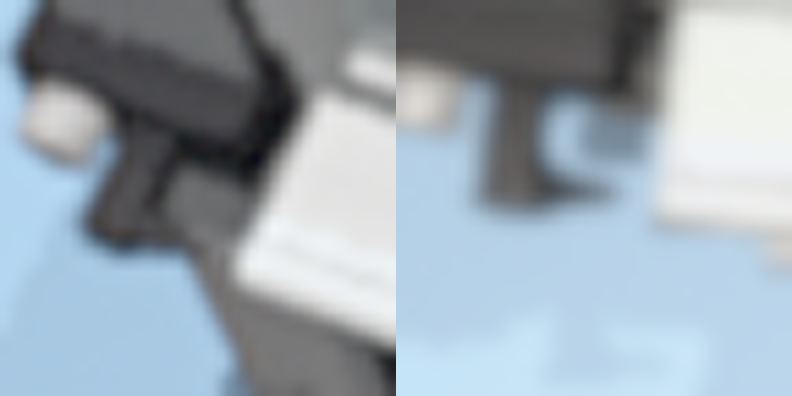

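```bash
python3 - <<'E'
exec(open('fit.py').read().split("s=least")[0])
x,y,yaw=.5269,.0209,-.085;z0=.251
def pp(c,k,z): return np.array(proj(c,pt([x,y,yaw,z],c,k,0)))
for c,d in((a,[-2.9,-3.6]),(b,[-3.6,-2.5])):
    e=pp(c,'t',z0)-pp(c,'L',z0);g=(pp(c,'t',z0+.01)-pp(c,'t',z0))/10
    print('level diff',e,'seen',d,'px/mm',g,'dz mm',(np.array(d)-e)@g/(g@g))
E
```

```text
level diff [-2.1705 -3.407 ] seen [-2.9, -3.6] px/mm [-0.0789 -0.168 ] dz mm 2.6129381286838314
level diff [-3.1174 -2.8658] seen [-3.6, -2.5] px/mm [-0.0829 -0.043 ] dz mm 2.78079785807698
```

```bash

python3 -m jog '[{"twist":[0,0,0],"slide":[0,0,1],"claw":0},{"twist":[0,0,0],"slide":[0,0,2],"claw":0},{"twist":[0,0,0],"slide":[0,0,2],"claw":0},{"twist":[0,0,0],"slide":[-1,0,-1],"claw":0},{"twist":[0,0,0],"slide":[-3,0,-5],"claw":0},{"twist":[0,0,0],"slide":[-6,0,-12],"claw":0},{"twist":[0,0,0],"slide":[-16,-2,-20],"claw":0},{"twist":[0,0,0],"slide":[-36,-8,-24],"claw":0},{"twist":[0,0,0],"slide":[-56,-14,-24],"claw":0},{"twist":[0,0,0],"slide":[-76,-20,-20],"claw":0},{"twist":[0,0,0],"slide":[-76,-20,-20],"claw":0}]'
python3 - <<'E'
from h import *
# lip end/edge check against the frame before release
a=bot.capture('scene');b=bot.capture('top');save(a,'s9.png');save(b,'t9.png')
A=cv2.imread('pics/s4.png')
s=bot.get_state();print(s['force'],s['ee_pos'],s['joint_vel'])
# sash rise between s4 and now from image shift of the lip end patch
for c,o in((a,'pics/s4.png'),(b,'pics/t4.png')):
    g=c['color'][:,:,::-1];O=cv2.imread(o)
    x,y=(188,155) if c is a else (172,183)
    t=O[y:y+26,x:x+30];r=cv2.matchTemplate(g[y-12:y+38,x-12:x+42],t,cv2.TM_SQDIFF)
    print(cv2.minMaxLoc(r)[2], 'shift = minus 12')
for n in['reagent_bottle','beaker','tip_box','tube_rack','gel_comb']:
    q=bot.recognise(b,n)[:1];print(n,[np.round(k['centre']) for k in q])
E
```

```text
clock: 14.1
ee_pos: [0.4614, -0.0013, 0.1955]
tool_rot: [[0.595, 0.255, 0.762], [0.159, -0.967, 0.199], [0.788, 0.002, -0.616]]
force: [0.5, -0.4, 0.7]
opening: -0.004
grasp_force: 0.0
[-0.47360281  0.20349401  0.14382103] [ 0.46245904 -0.00085861  0.19563416] [ 0.03531249  0.01754993 -0.0038854   0.00115707 -0.00855392  0.00234342]
(11, 9) shift = minus 12
(11, 11) shift = minus 12
reagent_bottle [array([175., 234.])]
beaker [array([308., 251.])]
tip_box [array([218., 245.])]
tube_rack [array([340., 300.])]
gel_comb [array([308., 252.])]
```

```bash

python3 -m jog '[{"twist":[0,0,0],"slide":[0,0,0],"claw":0},{"twist":[0,0,0],"slide":[0,0,0],"claw":0},{"twist":[0,0,0],"slide":[0,0,0],"claw":0}]' && python3 -c "
from station import bot
print(bot.finish_job())"
```

```text
clock: 14.75
ee_pos: [0.4615, 0.0006, 0.1943]
tool_rot: [[0.596, 0.259, 0.76], [0.16, -0.966, 0.203], [0.787, 0.001, -0.617]]
force: [0.0, -0.4, 0.3]
opening: 0.001
grasp_force: 0.0
the job is handed in; nothing more can be done
None
```

The sash is up, with the lip's nose level with the pointer to within about 3 mm by my picture estimate. It stayed there when I withdrew the hand, and I handed the job in at about 15 s. No verdict came back, and the last check did not find the beaker.

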